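# Put the stone weight back in its tagged bay and fasten the hasp

### The arm

A 6-joint arm with a two-finger parallel gripper is mounted at the origin on the work surface. World frame = base frame: x ahead of the robot, y to its left, z up, the work surface at z = 0. Lengths are in mm, angles in degrees, forces in N, time in s.
With the tool pointing down it reaches from about 350 to 850 mm from the base axis. Payload 8.1 kg.
Tool frame: the origin (TCP) lies midway between the tips of the shut fingers; the grasp point (between the pads) lies 19 mm behind it; z points along the fingers, y is the line along which they close (so a half turn about z gives the same grasp; the last joint's range is limited). The gripper opens to 85 mm and grips with 20 to 120 N. Pads are 22 mm wide; open, the fingers measure 114 mm over their backs; the gripper's body (76 mm by 85 mm) begins 54 mm behind the grasp point. The pads swing forward as they close: fully open they stand 13 mm farther back than shut.
Start: joints at [62.831, 7.471, 85.268, -0, 87.261, -4.893], TCP at [227.426, 555.232, 231.292] pointing down, gripper open.
Joint ranges: [-169.43, 169.43], [-51.17, 129.36], [1.28, 143.12], [-76.62, 256.62], [0, 156.53], [-152.29, 152.29]. Speed limits (degrees/s): [136.94, 136.94, 159.86, 180, 180, 180].

### API

Orientations are given as [roll, pitch, yaw] about the fixed x, y, z axes, in that order (R = Rz(yaw) Ry(pitch) Rx(roll)).
In Python, from bench import sensors, optics, r gives the robot as it stands.
- The arm moves only by the tool apply_moves, never from a script. Its argument "targets" is a list of rows, each a list of 7 numbers: the shift along the tool's x, y, z in mm, then the turn, a rotation vector about the tool's x, y, z in rad, then the closure, from 0 (fully open) to 1 (shut). In form: [[x, y, z, wx, wy, wz, claw], ...]. A call has 1 to 20 rows; each row shifts and turns the commanded pose from where the row before left it, along the tool's axes as they then stand; what a row does not reach is not made up. A row lasts 1/8 s, in which the tool goes at most 62.5 mm and 10.7 degrees, less where a joint would pass 70% of its speed; a pose out of reach is approached as far as the arm can. A call is refused whole if a number of a shift passes 62.5 or a number of a turn 0.188, either way. A call with a gripper value outside its range is refused whole. The fingers move at their own pace and stop on an object; "force" is the grip in N (left out, the last holds). Time passes only in rows, so rows that do not move let the fingers close. It gives the time, the measured TCP pose, the force, the opening and the grip force at its end, in the units of the state.
- sensors.sense(): the state, without advancing time (a new reading comes with each control period).
- optics.snapshot(name): name is "scene" or "top" or "wrist"; returns the picture (420x560x3 uint8, red, green, blue); there is no depth.
- optics.get_calibration(name): a dict with "camera_matrix" (3x3 intrinsics, pixels), "dist_coeffs" ([k1, k2, p1, p2, k3] as OpenCV has them; the pictures are not rectified), "pose" (4x4, takes a point from camera to world coordinates). Camera axes: x right, y down, z forward; pixel columns grow to the right and rows downward; lengths in mm; the calibration is good to about 2 mm. A picture is of the moment at which its call begins: read the wrist's pose just before it. get_calibration takes no time and is no camera call; for the wrist camera it gives the pose at the moment of the call.
- r.hand_in(): hands the job in; it is judged then, once.
The state is a dict: "time": time; "joint_pos": joint angles; "qd": joint speeds; "joint_efforts": joint torques, N m; "tool_pos": TCP position; "tcp_rot": TCP orientation; "ft_force": force on the tool from outside, world axes, zero at the start; "wrist_torque": the same for the moment, N m; "finger_gap": finger opening in mm; "grip_force": force on a finger pad.
Only numpy, scipy, OpenCV 4.12 (cv2) and the standard library are available. Lean on these libraries where they do the work, as an engineer would, in place of code of your own. Each camera call takes 0.05 s, during which the arm holds its last target. There are 200 camera calls.

### The job

Put the gray stone weight back in its own bay of the wooden latch box, the one whose tag shows a round disc, and set it down flat on the bay's floor without letting go of it in mid-air. Then swing the brass hasp over from the back until it lies fully down over its catch. Leave the two maple blocks, the perch rod and the rasp where they are.

Things in the scene. Friction and masses are not known exactly. Their poses are not given: they have to be found in the camera images.
- weight: Squat gray stone weight, loose, about 0.45 to 0.7 kg: a round base 84 mm across and 36 mm high with a round upright knob of the same stone on its centre, 30 mm across, from 36 to 70 mm above the underside. Origin: centre of the underside; z up. It stands upright on the bench at the start.
- latch_box: Open-topped wooden box fixed to the bench, 110 mm (its x) by 212 mm (its y), rim 56 mm high. Two equal bays, 94 x 94 mm inside, floors 6 mm above the bench, centres at box (0, +-51) mm; walls and divider 8 mm. On its -x side, towards the robot, a solid ledge 46 mm deep, 30 mm high carries two tags, one before each bay. Origin: centre of the underside without the ledge; z up.
- catch (a point): The catch: top of a brass wire staple standing 18 mm above the rim at the middle of the box's front wall, box (-51, 0) mm, 19 mm wide along the box's y.
- tag_round: White tag plate 42 x 74 x 3 mm fixed flat on the ledge, with a raised dark disc 34 mm across: it marks the stone weight's bay. Which of the two bays it marks changes. Origin: centre of its underside, 30 mm above the bench; axes parallel to the box's.
- tag_bar: The other tag: the same white plate with a raised dark bar 60 x 15 mm: the wall blocks' bay, which stays empty. Origin and axes as for the round tag.
- round_bay (a point): Centre of the floor of the bay behind the round tag (78 mm from the tag's centre along the box's +x, 6 mm above the bench).
- hasp (a joint): Angle of the brass hasp about its pin, rad: 0 = flat across the box's top over the divider, its slot over the staple; 1.57 = upright; 2.2 = stop, leaning back away from the robot. Starts at 1.85 to 2.15. Friction keeps it where it is left above about 0.9 rad; below that it falls shut; no spring. About 1 N at its end moves it.
- hasp_pin (a point): Middle of the hasp's hinge pin, above the box's far wall at box (62, 0, 60) mm; the pin runs along the box's y.
- hasp_end (a point): Free end of the hasp, 132 mm from the pin. The hasp is a flat brass strap 40 mm wide and 4 mm thick, centred on the pin's height when shut (top at 62 mm above the bench), with a slot 14 x 22 mm near the end for the staple.
- block_far: Maple wall block 75 x 105 x 20 mm lying flat beyond the weight; leave it. Origin: centre of the underside.
- block_near: Same maple block, lying flat on the robot's side of the weight; leave it. Origin: centre of the underside.
- rod: Cherry perch rod, 190 mm long, 16 mm thick, lying at one side of the bench along its x; leave it. Origin: middle, on the bench.
- rasp: Orange-handled rasp, 200 mm long, 26 mm high, lying at the other side along its x; leave it. Origin: middle, on the bench.
Not all that is in view belongs to the job. Of the things that look like the weight, the smallest one is meant.

How it is judged:
By the outcome, as a careful person would: the job done as asked, in the order asked, and still so for the second after the job is handed in, with the robot touching nothing.
It also fails if it takes over 59 s, if anything falls off the work surface, if the arm or the gripper's body presses on something with over 40 N, if the wrist force passes 120 N, or if a joint passes its speed limit or range.

## Working session

There is one attempt and no reset: what is moved stays moved. The work goes in short steps, Python scripts to look and compute and a tool call to move; the robot and the scene stay as the last step left them, time stands still between calls to the robot, and variables do not carry over. Pictures are saved under pics/ and viewed, at most 10 in all, crops included, and the job is handed in when it is done.

Besides the shell and the picture viewer there is one more tool, called as name([rows], argument=value, ...), one row to a line, values as JSON. apply_moves: Moves the arm, as the interface text tells. Its arguments: {"type":"object","properties":{"targets":{"type":"array"},"force":{"type":"number"}},"required":["targets"]}

```bash
mkdir -p pics
python3 - <<'E'
from bench import sensors, optics, r
import cv2,numpy as np
for n in ("scene","top"):
    im=optics.snapshot(n); cv2.imwrite(f"pics/{n}0.png",im[:,:,::-1])
    c=optics.get_calibration(n); print(n,np.round(c["camera_matrix"],1).tolist(),np.round(c["dist_coeffs"],3),np.round(c["pose"],3).tolist())
print(sensors.sense())
E
```

```text
scene [[502.3, 0.0, 284.5], [0.0, 502.3, 209.4], [0.0, 0.0, 1.0]] [-0.074  0.     0.     0.     0.   ] [[0.0, 0.826, -0.564, 1286.933], [1.0, -0.008, -0.011, 21.776], [-0.014, -0.564, -0.826, 1175.825], [0.0, 0.0, 0.0, 1.0]]
top [[473.6, 0.0, 278.5], [0.0, 473.6, 201.6], [0.0, 0.0, 1.0]] [-0.015  0.     0.     0.     0.   ] [[-0.025, -0.988, 0.152, 322.187], [-1.0, 0.025, -0.005, -9.48], [0.001, -0.152, -0.988, 1353.612], [0.0, 0.0, 0.0, 1.0]]
{'time': 0.1, 'joint_pos': array([ 6.28326667e+01,  7.51163263e+00,  8.53222005e+01,  1.35735877e-04,
        8.72608961e+01, -4.89335240e+00]), 'qd': array([ 0.02386451, -0.11866823, -0.10860815, -0.02813139, -0.06670105,
        0.04597233]), 'joint_efforts': array([ 4.46464310e-04, -5.70962799e+01, -5.01934218e+01, -2.94946431e-04,
        8.47851421e-03,  3.54397753e-05]), 'tool_pos': array([227.18138102, 554.80508788, 230.34848743]), 'tcp_rot': array([-1.79905628e+02, -8.21559740e-03,  1.57726006e+02]), 'ft_force': array([-0.68408797,  0.24463028, -0.08432173]), 'wrist_torque': array([ 0.04715241, -0.04358609,  0.0101332 ]), 'grip_force': 0.0, 'finger_gap': 85.27902646078257}
```

View pics/scene0.png

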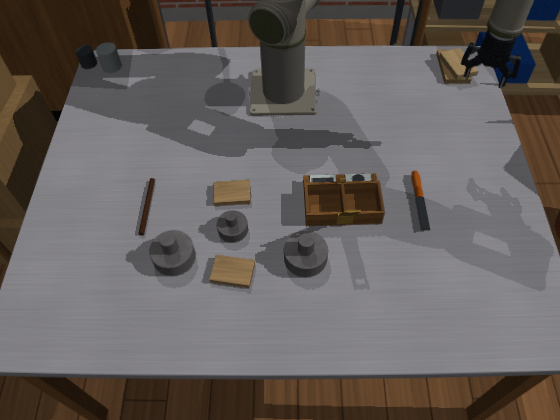

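View pics/top0.png

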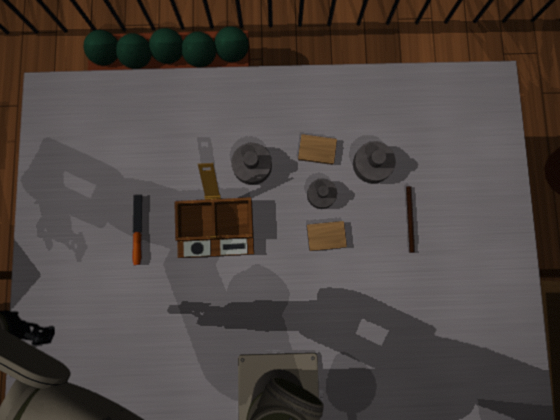

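The small weight is at scene (232,227) / top (322,193), between the blocks. The disc tag is at scene (358,178) / top (197,248), on the box's +y side. The hasp leans back at top (208,180), and a large stone stands behind the box. I'll enlarge both views to triangulate.

```bash
cat > h.py <<'E'
import cv2,numpy as np
from bench import sensors, optics, r
def ray(c,uv):
    K=np.array(c["camera_matrix"]);d=np.array(c["dist_coeffs"]);P=np.array(c["pose"])
    p=cv2.undistortPoints(np.array([[uv]],float),K,d)[0,0]
    v=P[:3,:3]@np.array([p[0],p[1],1]);return P[:3,3],v/np.linalg.norm(v)
def atz(c,uv,z):
    o,v=ray(c,uv);return o+v*(z-o[2])/v[2]
def tri(obs):
    A=np.zeros((3,3));b=np.zeros(3);L=[ray(c,u) for c,u in obs]
    for o,v in L:
        M=np.eye(3)-np.outer(v,v);A+=M;b+=M@o
    X=np.linalg.solve(A,b)
    return X,[np.linalg.norm((np.eye(3)-np.outer(v,v))@(X-o)) for o,v in L]
def proj(c,X):
    P=np.linalg.inv(c["pose"]);q,_=cv2.projectPoints(np.array(X,float).reshape(-1,3),cv2.Rodrigues(P[:3,:3])[0],P[:3,3],np.array(c["camera_matrix"]),np.array(c["dist_coeffs"]))
    return q[:,0]
E
python3 - <<'E'
from h import *
a=cv2.imread("pics/top0.png")[130:270,165:365];b=cv2.imread("pics/scene0.png")[160:300,205:405]
for n,i in (("topc",a),("scenec",b)): cv2.imwrite(f"pics/{n}.png",cv2.convertScaleAbs(cv2.resize(i,None,fx=4,fy=4,interpolation=cv2.INTER_CUBIC),alpha=1.7))
E
```

```text
(no output)
```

View pics/topc.png

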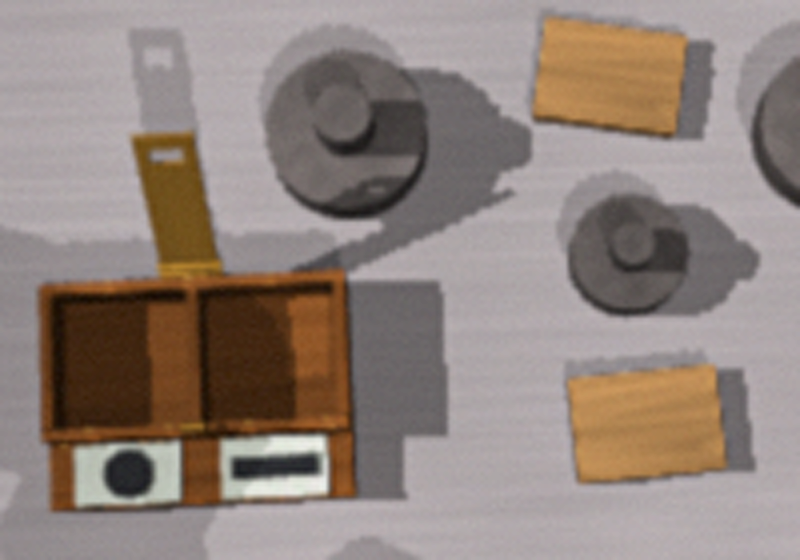

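View pics/scenec.png

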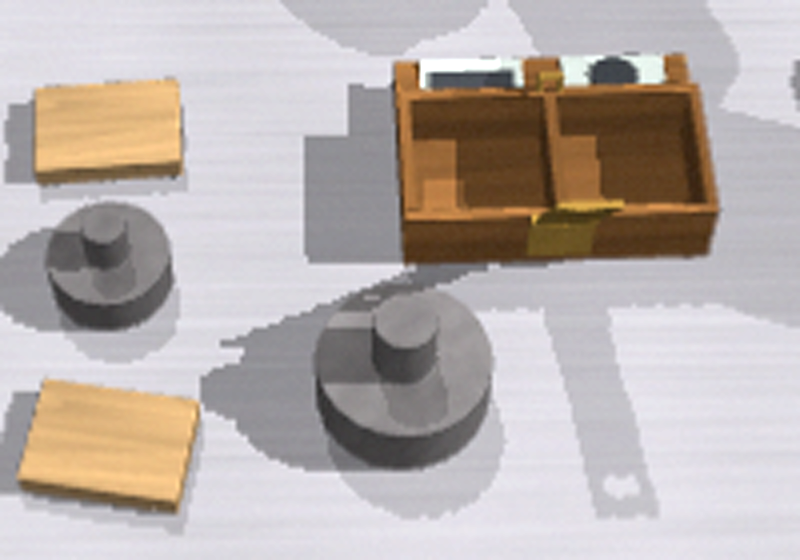

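Both crops are clear: 
- **Top:** knob top (634,240), disc (128,473), rim corners (40,283), (345,270), (350,430), (43,440).
- **Scene:** knob top (104,228), disc (612,70), rim corners (718,207), (403,213), (395,90), (703,84).

Run:
```python
from h import *
T=optics.get_calibration("top");S=optics.get_calibration("scene")
t=lambda u,v:((u+.5)/4-.5+165,(v+.5)/4-.5+130)
s=lambda u,v:((u+.5)/4-.5+205,(v+.5)/4-.5+160)
np.set_printoptions(precision=1,suppress=True)
for n,a,b in [("knobtop",(634,240),(104,228)),("disc",(128,473),(612,70)),("bar",(275,465),(471,78)),("rim+x+y",(40,283),(718,207)),("rim+x-y",(345,270),(403,213)),("rim-x-y",(350,430),(395,90)),("rim-x+y",(43,440),(703,84)),("far0",(686,36),(45,381)),("far1",(534,118),(178,510)),("near0",(715,368),(35,180)),("near2",(575,478),(180,82)),
 ("bigknob",(344,113),(407,317)),("haspend+y",(132,136),(622,205)),("haspend-y",(192,133),(540,208))]:
    X,e=tri([(T,t(*a)),(S,s(*b))]);print(n,X,e[0])
print("knob z70",atz(T,t(634,240),70),atz(S,s(104,228),70))
W=optics.get_calibration("wrist");print(W)
```

```text
knobtop [ 550.7 -138.2   66.4] 1.4297039725421552
disc [400.8 214.7  39.7] 0.7158825606514744
bar [404.  113.6  35.8] 0.9326673106413703
rim+x+y [532.4 273.   58.3] 0.990488771696514
rim+x-y [536.   61.4  59.4] 0.831229448112837
rim-x-y [425.8  59.4  50.9] 0.025283910100685446
rim-x+y [424.1 273.4  52.5] 3.020444467021388
far0 [ 685.  -169.5   99.9] 7.874172736089913
far1 [679.1 -87.7 -95.1] 6.430850253093478
near0 [ 467.4 -199.     3.4] 1.3176225890065836
near2 [390.8 -96.2  16.9] 0.20741826204100744
bigknob [638.6  59.6  95.2] 2.0286871418052
haspend+y [607.5 189.7 172.5] 0.6130373878020817
haspend-y [608.5 145.8 172.3] 4.970215516357273
knob z70 [ 550.2 -139.2   70. ] [ 553.2 -136.2   70. ]
{'camera_matrix': array([[311.4,   0. , 283.3],
       [  0. , 311.4, 213.3],
       [  0. ,   0. ,   1. ]]), 'dist_coeffs': array([-0.,  0.,  0.,  0.,  0.]), 'pose': array([[  0.4,   0.9,   0.2, 165.9],
       [  0.9,  -0.4,  -0.1, 580.4],
       [ -0. ,   0.3,  -1. , 373.2],
       [  0. ,   0. ,   0. ,   1. ]])}
```

apply_moves([
  [0,0,0,0,0,-0.13,0],
  [0,0,0,0,0,-0.13,0],
  [0,0,0,0,0,-0.13,0],
  [-20,-39,0,0,0,0,0],
  [-20,-39,0,0,0,0,0],
  [-20,-39,0,0,0,0,0],
  [-20,-39,0,0,0,0,0],
  [-20,-39,0,0,0,0,0],
  [-20,-39,0,0,0,0,0],
  [-20,-39,0,0,0,0,0],
  [-20,-39,0,0,0,0,0],
  [-20,-39,0,0,0,0,0],
  [-23,-37,0,0,0,0,0],
  [0,0,0,0,0,0,0],
  [0,0,0,0,0,0,0],
])

```text
time: 1.98
tool_pos: [430.5, 167.7, 230.9]
tcp_rot: [180.0, -0.1, -180.0]
ft_force: [-0.3, 0.3, -0.8]
finger_gap: 85.5
grip_force: 0.0
```

Run:
```python
from h import *
import pickle
c=optics.get_calibration("wrist");im=optics.snapshot("wrist")
pickle.dump(c,open("w1.pkl","wb"))
cv2.imwrite("pics/w1.png",cv2.convertScaleAbs(cv2.resize(im[:,:,::-1],(800,600),interpolation=cv2.INTER_CUBIC),alpha=1.6))
s=sensors.sense();print(s["time"],s["tool_pos"],s["tcp_rot"],s["joint_pos"]);print(np.round(c["pose"],3))
```

```text
2.025 [430.39190209 168.09191548 231.02090877] [ 1.79985090e+02 -4.14657999e-02 -1.79909708e+02] [ 1.49514937e+01 -1.43769263e+01  1.06267150e+02  2.50590097e-02
  8.81460315e+01 -7.51396114e+01]
[[-1.00000e-03  9.65000e-01  2.62000e-01  3.64264e+02]
 [ 1.00000e+00  0.00000e+00  1.00000e-03  1.67959e+02]
 [ 1.00000e-03  2.62000e-01 -9.65000e-01  3.73833e+02]
 [ 0.00000e+00  0.00000e+00  0.00000e+00  1.00000e+00]]
```

View pics/w1.png

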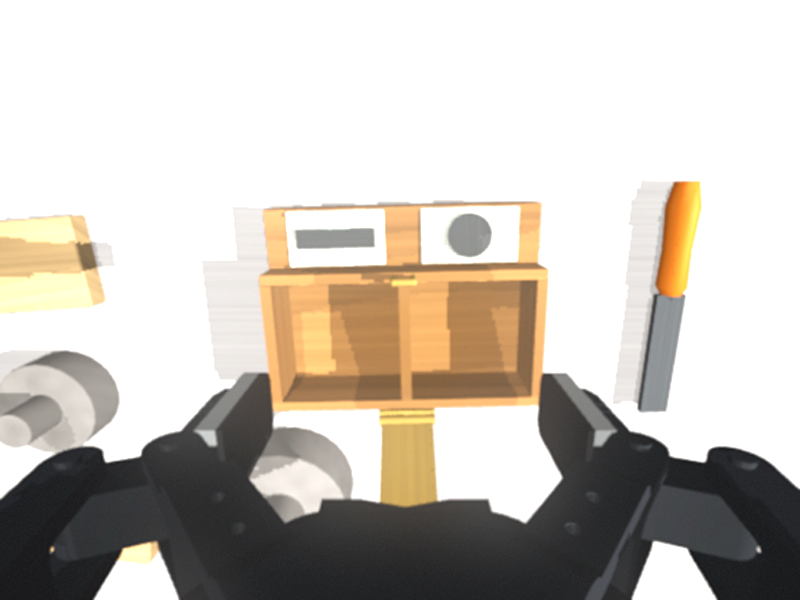

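Wrist view: box square in frame, rim corners (262,272), (546,267), (541,404), (270,410), disc (470,235), hasp pin strip (408,415) with width 380–435.

Run:
```python
from h import *
import pickle
np.set_printoptions(precision=1,suppress=True)
c=pickle.load(open("w1.pkl","rb"));T=optics.get_calibration("top");S=optics.get_calibration("scene")
w=lambda u,v:((u+.5)*.7-.5,(v+.5)*.7-.5)
t=lambda u,v:((u+.5)/4-.5+165,(v+.5)/4-.5+130)
s=lambda u,v:((u+.5)/4-.5+205,(v+.5)/4-.5+160)
P={}
for n,u,z,a,b in [("fl",(262,272),56,(350,430),(395,90)),("fr",(546,267),56,(43,440),(703,84)),("br",(541,404),56,(40,283),(718,207)),("bl",(270,410),56,(345,270),(403,213)),("disc",(470,235),36,(128,473),(612,70)),("bar",(335,239),36,(275,465),(471,78))]:
    P[n]=atz(c,w(*u),z);print(n,P[n],"tri3",*tri([(c,w(*u)),(T,t(*a)),(S,s(*b))]))
print("box centre",sum(P[k] for k in("fl","fr","br","bl"))/4)
print("pin",atz(c,w(408,413),62),"bay inner",[atz(c,w(*u),56)[:2] for u in[(412,281),(536,278)]],[atz(c,w(*u),56)[:2] for u in[(412,400),(535,399)]])
```

```text
fl [425.7  64.4  56. ] tri3 [426.1  60.3  49.9] [np.float64(2.1187266040913775), np.float64(0.9122376310428827), np.float64(1.3086562421406693)]
fr [421.9 270.4  56. ] tri3 [423.5 273.1  51.1] [np.float64(1.213621966824521), np.float64(2.612807018521988), np.float64(3.5533486452005305)]
br [531.4 275.7  56. ] tri3 [531.7 273.9  57. ] [np.float64(1.6196302262802076), np.float64(1.9401746950735332), np.float64(0.3478820310892802)]
bl [536.7  61.4  56. ] tri3 [535.7  61.7  58.4] [np.float64(0.5422603741459145), np.float64(1.144410586952418), np.float64(0.6969660147688026)]
disc [401.1 217.3  36. ] tri3 [400.7 215.4  39.6] [np.float64(1.3638592223448893), np.float64(1.3991591224671485), np.float64(0.061134919074530815)]
bar [404.2 115.3  36. ] tri3 [404.  114.1  35.3] [np.float64(1.0611385781595257), np.float64(1.433806019798731), np.float64(0.5629996904909736)]
box centre [478.9 168.   56. ]
pin [535.9 170.7  62. ] bay inner [array([432.3, 173.4]), array([430. , 263.8])] [array([527.9, 173.8]), array([527.1, 270.6])]
```

apply_moves([
  [-8,-44,0,0,0,0,0],
  [-8,-44,0,0,0,0,0],
  [-8,-44,0,0,0,0,0],
  [-8,-44,0,0,0,0,0],
  [-8,-44,0,0,0,0,0],
  [-8,-44,0,0,0,0,0],
  [-8,-42,0,0,0,0,0],
  [0,0,0,0,0,0,0],
  [0,0,0,0,0,0,0],
])

```text
time: 3.15
tool_pos: [487.3, -137.1, 231.1]
tcp_rot: [180.0, -0.0, -179.9]
ft_force: [0.5, 0.7, -0.5]
finger_gap: 85.6
grip_force: 0.0
```

Run:
```python
from h import *
import pickle
c=optics.get_calibration("wrist");im=optics.snapshot("wrist")
pickle.dump(c,open("w2.pkl","wb"))
cv2.imwrite("pics/w2.png",cv2.resize(im[:,:,::-1],(800,600),interpolation=cv2.INTER_CUBIC))
s=sensors.sense();print(s["time"],s["tool_pos"],s["tcp_rot"])
```

```text
3.2 [ 487.23971241 -136.85612741  231.11127768] [ 1.79960926e+02 -2.34002972e-02 -1.79838644e+02]
```

View pics/w2.png

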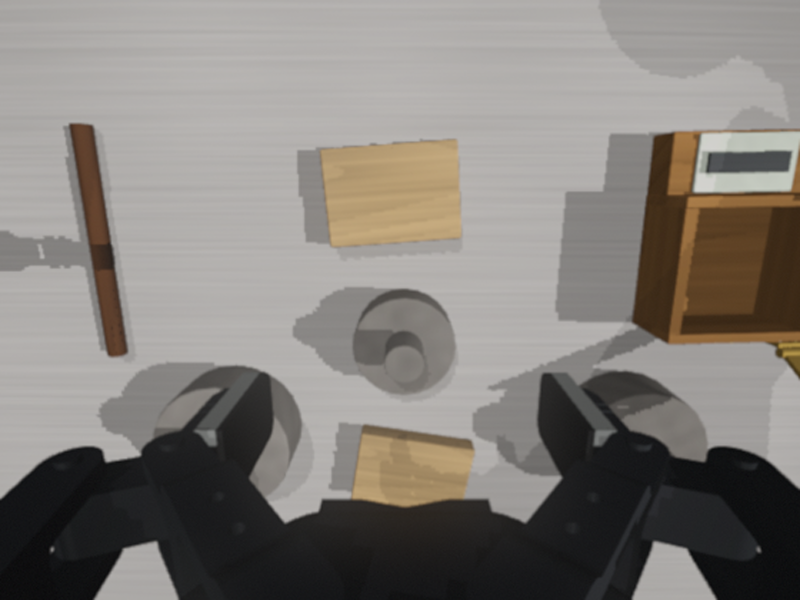

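The weight's knob top is at (405,364), and the base outline spans columns 354–456 and rows 290–394. The two big stones sit clear on either side.

Run:
```python
from h import *
import pickle
np.set_printoptions(precision=1,suppress=True)
c=pickle.load(open("w2.pkl","rb"));T=optics.get_calibration("top");S=optics.get_calibration("scene")
w=lambda u,v:((u+.5)*.7-.5,(v+.5)*.7-.5)
t=lambda u,v:((u+.5)/4-.5+165,(v+.5)/4-.5+130)
s=lambda u,v:((u+.5)/4-.5+205,(v+.5)/4-.5+160)
print(atz(c,w(405,364),70),tri([(c,w(405,364)),(T,t(634,240)),(S,s(104,228))]),tri([(c,w(405,364)),(T,t(634,240))]))
# base top bottom edge and left/right
print(atz(c,w(404,394),36),atz(c,w(354,343),36),atz(c,w(456,343),36))
```

```text
[ 548.4 -136.3   70. ] (array([ 550.5, -137.5,   66.1]), [np.float64(1.3381829898172874), np.float64(2.096930663925594), np.float64(0.7804179224228504)]) (array([ 549.7, -137.8,   68.7]), [np.float64(1.6830998690611219), np.float64(1.6830998690612275)])
[ 589.5 -137.    36. ] [ 544.6 -177.3   36. ] [544.4 -95.1  36. ]
```

apply_moves([
  [-31,0,0,0,0,0,0],
  [-31,0,20,0,0,0,0],
  [0,0,40,0,0,0,0],
  [0,0,40,0,0,0,0],
  [0,0,40,0,0,0,0],
  [0,0,25,0,0,0,0],
  [0,0,15,0,0,0,0],
  [0,0,11,0,0,0,0],
  [0,0,0,0,0,0,0],
  [0,0,0,0,0,0,0],
], force=60)

```text
time: 4.45
tool_pos: [550.1, -138.6, 41.4]
tcp_rot: [-180.0, 0.1, -179.9]
ft_force: [-0.2, 0.4, -0.8]
finger_gap: 85.7
grip_force: 0.0
```

apply_moves([
  [0,0,0,0,0,0,0.3],
  [0,0,0,0,0,0,0.5],
  [0,0,0,0,0,0,0.7],
  [0,0,0,0,0,0,0.85],
  [0,0,0,0,0,0,1],
  [0,0,0,0,0,0,1],
  [0,0,0,0,0,0,1],
  [0,0,0,0,0,0,1],
  [0,0,0,0,0,0,1],
], force=60)

```text
time: 5.58
tool_pos: [549.4, -138.2, 40.8]
tcp_rot: [180.0, 0.0, -179.9]
ft_force: [-2.3, 1.6, 5.7]
finger_gap: 27.8
grip_force: 59.5
```

apply_moves([
  [0,0,-5,0,0,0,1],
  [0,0,-15,0,0,0,1],
  [0,0,-30,0,0,0,1],
  [0,0,-40,0,0,0,1],
  [0,0,-40,0,0,0,1],
  [0,0,-30,0,0,0,1],
  [0,0,0,0,0,0,1],
  [0,0,0,0,0,0,1],
])

```text
time: 6.58
tool_pos: [548.4, -138.1, 198.7]
tcp_rot: [180.0, -0.1, -179.9]
ft_force: [0.1, 0.7, -7.9]
finger_gap: 28.2
grip_force: 60.0
```

Run:
```python
from h import *
import pickle
c=optics.get_calibration("wrist");im=optics.snapshot("wrist")
pickle.dump(c,open("w3.pkl","wb"))
a=im[150:420,130:430,::-1];b=optics.snapshot("scene")[130:290,150:330,::-1]
a=cv2.resize(a,(444,400),interpolation=cv2.INTER_CUBIC);b=cv2.resize(b,(356,316),interpolation=cv2.INTER_CUBIC)
o=np.zeros((400,800,3),np.uint8);o[:,:444]=a;o[:316,444:]=b
cv2.imwrite("pics/w3.png",cv2.convertScaleAbs(o,alpha=1.6))
s=sensors.sense();print(s["time"],s["tool_pos"],s["ft_force"],s["wrist_torque"],s["finger_gap"],s["grip_force"])
```

```text
6.675 [ 547.93717197 -137.94630876  197.80513657] [-0.26693134  0.61166562 -6.40328776] [-0.01058912 -0.04422283 -0.02729139] 28.3845276382929 60.022791512310505
```

View pics/w3.png

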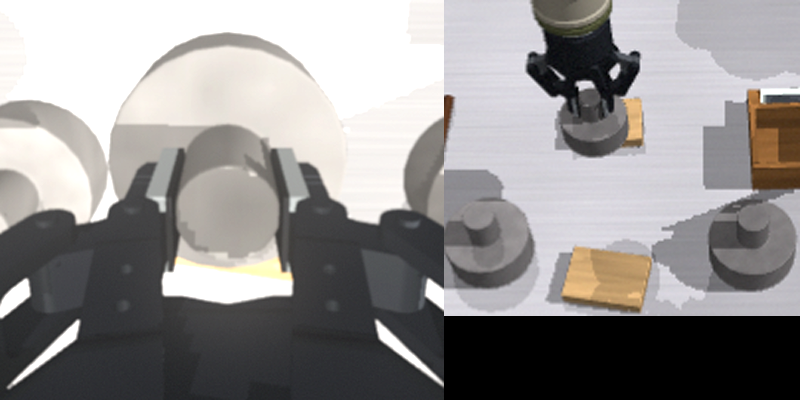

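The weight is held upright. The knob top is at crop (228,214), and the base-top circle spans columns 111–346 with its near edge at row 45.

Run:
```python
from h import *
import pickle
np.set_printoptions(precision=1,suppress=True)
c=pickle.load(open("w3.pkl","rb"))
w=lambda u,v:(130+(u+.5)*300/444-.5,150+(v+.5)*270/400-.5)
b=197.8-40.5
print(atz(c,w(228,214),b+70));L=atz(c,w(111,145),b+36);R=atz(c,w(346,145),b+36);N=atz(c,w(228,47),b+36);print(L,R,N, N+[42,0,0])
```

```text
[ 547.6 -137.5  227.3]
[ 540.6 -177.7  193.3] [540.5 -96.8 193.3] [ 506.6 -137.5  193.3] [ 548.6 -137.5  193.3]
```

apply_moves([
  [20,15,0,0,0,0,1],
  [30,25,0,0,0,0,1],
  [20,35,0,0,0,0,1],
  [0,40,0,0,0,0,1],
  [0,40,0,0,0,0,1],
  [0,40,0,0,0,0,1],
  [0,40,0,0,0,0,1],
  [0,40,0,0,0,0,1],
  [0,35,0,0,0,0,1],
  [0,25,20,0,0,0,1],
  [0,15,20,0,0,0,1],
  [0,6,20,0,0,0,1],
  [0,0,20,0,0,0,1],
  [0,0,0,0,0,0,1],
  [0,0,0,0,0,0,1],
])

```text
time: 8.55
tool_pos: [478.7, 217.4, 120.2]
tcp_rot: [-180.0, -0.0, -179.9]
ft_force: [-0.6, -1.2, -6.0]
finger_gap: 28.2
grip_force: 60.4
```

Run:
```python
from h import *
import pickle
c=optics.get_calibration("wrist");im=optics.snapshot("wrist")
pickle.dump(c,open("w4.pkl","wb"))
cv2.imwrite("pics/w4.png",cv2.convertScaleAbs(cv2.resize(im[100:400,80:480,::-1],(800,600),interpolation=cv2.INTER_CUBIC),alpha=1.4))
for k in range(3):
  optics.snapshot("top");s=sensors.sense();print(s["time"],s["tool_pos"],s["tcp_rot"],s["ft_force"],s["finger_gap"])
```

```text
8.65 [479.5274927  217.61544242 121.30473706] [ 1.79972276e+02  8.63980703e-02 -1.79943871e+02] [ 3.63827581e-03  6.04672620e-01 -6.09743468e+00] 27.92530270907708
8.7 [479.56490522 217.65481121 121.38572596] [ 1.79968001e+02  9.64168489e-02 -1.79944021e+02] [ 0.57427341 -0.539078   -6.56246452] 28.26701643669171
8.75 [479.51672143 217.66836788 121.33952699] [ 1.79967005e+02  9.46271275e-02 -1.79943238e+02] [ 0.12186455  0.45690675 -7.36089156] 28.205175384452716
```

View pics/w4.png

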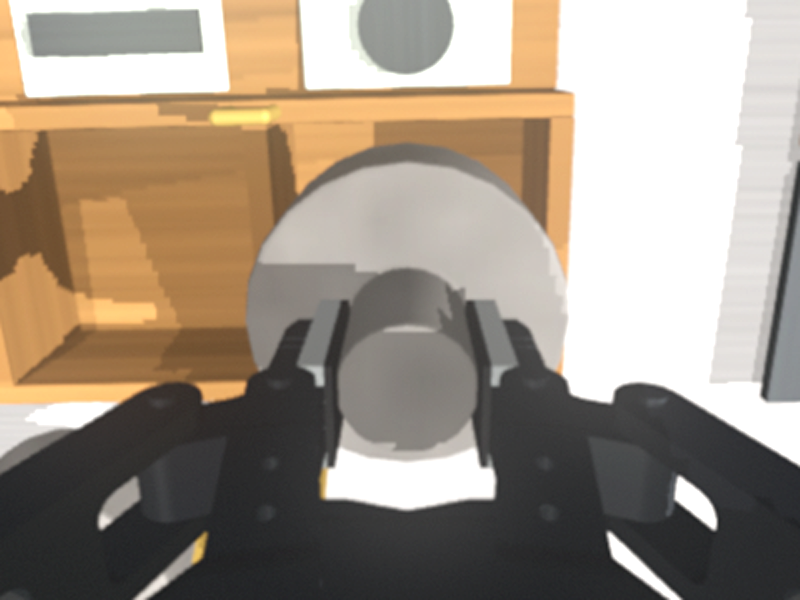

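The weight hangs above the round bay. The front rim's inner edge is near row 121, the side wall's inner edge at column 549 (outer 574), the divider's right edge at about column 292, and the disc at (406,27).

Run:
```python
from h import *
import pickle
np.set_printoptions(precision=1,suppress=True)
c=pickle.load(open("w4.pkl","rb"))
w=lambda u,v:(80+(u+.5)/2-.5,100+(v+.5)/2-.5)
print(np.round(c["pose"][:3,3],1))
for n,u,z in [("inner front",(420,121),56),("outer front",(420,93),56),("inner side",(549,122),56),("outer side",(574,95),56),("divider",(292,124),56),("divL",(272,124),56),("disc",(406,27),36),("far rim inner y-bay",(100,383),56),("staple",(243,117),74),("knob",(407,390),121.3+29.3)]: print(n,atz(c,w(*u),z))
```

```text
[412.4 217.7 263.1]
inner front [432.4 222.   56. ]
outer front [423.3 222.   56. ]
inner side [432.6 264.6  56. ]
outer side [423.9 272.2  56. ]
divider [433.4 179.8  56. ]
divL [433.4 173.2  56. ]
disc [401.9 217.4  36. ]
far rim inner y-bay [528.7 103.9  56. ]
staple [429.5 168.4  74. ]
knob [477.  217.8 150.6]
```

apply_moves([
  [0,0.7,15,0,0,0,1],
  [0,0,15,0,0,0,1],
  [0,0,12,0,0,0,1],
  [0,0,10,0,0,0,1],
  [0,0,8,0,0,0,1],
  [0,0,5,0,0,0,1],
  [0,0,3,0,0,0,1],
  [0,0,0,0,0,0,1],
  [0,0,0,0,0,0,1],
])

```text
time: 9.88
tool_pos: [479.2, 218.4, 52.7]
tcp_rot: [180.0, 0.0, -179.9]
ft_force: [-0.8, 0.2, -7.6]
finger_gap: 28.4
grip_force: 60.4
```

apply_moves([
  [0,0,2,0,0,0,1],
  [0,0,1,0,0,0,1],
  [0,0,0,0,0,0,1],
  [0,0,0,0,0,0,1],
])

```text
time: 10.38
tool_pos: [478.8, 218.2, 49.3]
tcp_rot: [180.0, 0.0, -179.9]
ft_force: [-0.1, -0.6, -6.5]
finger_gap: 28.3
grip_force: 60.4
```

apply_moves([
  [0,0,1,0,0,0,1],
  [0,0,0.7,0,0,0,1],
  [0,0,0,0,0,0,1],
  [0,0,0,0,0,0,1],
])

```text
time: 10.88
tool_pos: [478.8, 218.3, 47.6]
tcp_rot: [180.0, -0.0, -179.9]
ft_force: [0.2, 0.1, -7.2]
finger_gap: 28.6
grip_force: 60.4
```

apply_moves([
  [0,0,0.6,0,0,0,1],
  [0,0,0,0,0,0,1],
  [0,0,0,0,0,0,1],
])

```text
time: 11.25
tool_pos: [478.8, 218.2, 47.0]
tcp_rot: [-180.0, -0.0, -179.9]
ft_force: [-0.3, -1.1, -6.4]
finger_gap: 28.3
grip_force: 60.4
```

apply_moves([
  [0,0,0.6,0,0,0,1],
  [0,0,0,0,0,0,1],
  [0,0,0,0,0,0,1],
])

```text
time: 11.62
tool_pos: [478.9, 218.3, 46.8]
tcp_rot: [180.0, 0.0, -179.9]
ft_force: [-3.4, -1.3, 1.6]
finger_gap: 28.2
grip_force: 61.1
```

apply_moves([
  [0,0,0.6,0,0,0,1],
  [0,0,0,0,0,0,1],
  [0,0,0,0,0,0,1],
])

```text
time: 12.0
tool_pos: [478.9, 218.3, 46.8]
tcp_rot: [-180.0, 0.0, -179.9]
ft_force: [-6.7, -2.7, 7.0]
finger_gap: 28.0
grip_force: 62.1
```

apply_moves([
  [0,0,0,0,0,0,0.66],
  [0,0,0,0,0,0,0.6],
  [0,0,0,0,0,0,0.52],
  [0,0,0,0,0,0,0.52],
  [0,0,0,0,0,0,0.52],
  [0,0,0,0,0,0,0.52],
])

```text
time: 12.75
tool_pos: [478.8, 218.2, 45.7]
tcp_rot: [180.0, 0.0, -179.9]
ft_force: [-0.6, -0.5, -0.2]
finger_gap: 40.7
grip_force: 0.0
```

apply_moves([
  [0,0,-20,0,0,0,0.52],
  [0,0,-40,0,0,0,0.52],
  [0,0,-45,0,0,0,0.7],
  [0,0,-45,0,0,0,1],
  [0,0,-45,0,0,0,1],
  [-30,-10,0,0,0,0,1],
  [-40,-15,0,0,0,0,1],
  [-40,-15,0,0,0,0,1],
  [-40,-10,0,0,0,0,1],
  [-20,0,0,0,0,0,1],
  [0,0,30,0,0,0,1],
  [0,0,30,0,0,0,1],
  [0,0,30,0,0,0,1],
  [0,0,0,0,0,0,1],
  [0,0,0,0,0,0,1],
], force=40)

```text
time: 14.62
tool_pos: [649.4, 168.6, 152.1]
tcp_rot: [180.0, 0.1, -179.9]
ft_force: [0.2, 0.2, 0.6]
finger_gap: -0.1
grip_force: 0.0
```

Run:
```python
from h import *
a=optics.snapshot("scene")[120:270,260:400,::-1];b=optics.snapshot("wrist")[:,:,::-1]
o=np.zeros((429,800,3),np.uint8);o[:,:400]=cv2.resize(a,(400,429),interpolation=cv2.INTER_CUBIC);o[:300,400:]=cv2.resize(b,(400,300))
cv2.imwrite("pics/w5.png",cv2.convertScaleAbs(o,alpha=1.6))
s=sensors.sense();print(s["time"],s["tool_pos"],s["ft_force"],s["finger_gap"])
```

```text
14.725 [650.10789841 168.66583723 153.1499698 ] [0.95526029 0.86486299 0.27399657] 0.042180833233331244
```

View pics/w5.png

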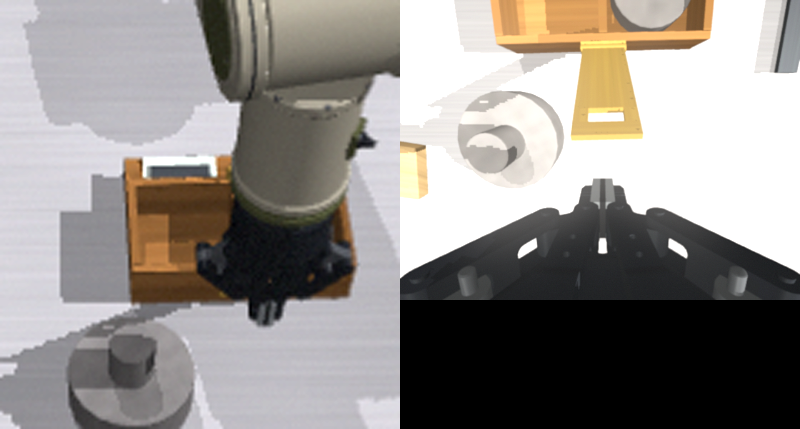

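The wrist view shows the hasp dead ahead with its end at (606,136), with shut fingertips about 40 mm behind it and centred on it. The weight sits in its bay at the top right. Now I'll push.

apply_moves([
  [12,0,1,0,0,0,1],
  [16,0,1,0,0,0,1],
  [16,0,1,0,0,0,1],
  [16,0,0,0,0,0,1],
  [16,0,0,0,0,0,1],
  [12,0,0,0,0,0,1],
  [8,0,0,0,0,0,1],
  [12,0,2,0,0,0,1],
  [10,0,2,0,0,0,1],
  [10,0,3,0,0,0,1],
  [10,0,5,0,0,0,1],
  [9,0,5,0,0,0,1],
  [8,0,6,0,0,0,1],
  [6,0,6,0,0,0,1],
  [5,0,6,0,0,0,1],
])

```text
time: 16.6
tool_pos: [482.5, 168.2, 112.3]
tcp_rot: [-180.0, -0.0, -179.9]
ft_force: [0.4, -0.2, -0.2]
finger_gap: 0.3
grip_force: 0.0
```

apply_moves([
  [5,0,7,0,0,0,1],
  [4,0,6,0,0,0,1],
  [4,0,8,0,0,0,1],
  [3,0,8,0,0,0,1],
  [2,0,8,0,0,0,1],
  [1,0,7,0,0,0,1],
  [1,0,6,0,0,0,1],
  [0,0,0,0,0,0,1],
  [0,0,0,0,0,0,1],
])

```text
time: 17.73
tool_pos: [463.0, 168.2, 62.8]
tcp_rot: [-180.0, 0.0, -179.9]
ft_force: [-0.2, 0.3, -0.3]
finger_gap: 0.1
grip_force: 0.0
```

Now I'll press lightly to be sure it's down, then back off and inspect.

apply_moves([
  [0,0,1,0,0,0,1],
  [0,0,0.6,0,0,0,1],
  [0,0,0,0,0,0,1],
])

```text
time: 18.1
tool_pos: [463.1, 168.3, 62.0]
tcp_rot: [180.0, 0.0, -179.9]
ft_force: [-3.0, -1.1, 6.8]
finger_gap: -0.1
grip_force: 3.6
```

apply_moves([
  [0,0,-10,0,0,0,1],
  [0,0,-30,0,0,0,1],
  [0,0,-40,0,0,0,1],
  [0,0,-40,0,0,0,1],
  [0,0,-40,0,0,0,1],
  [50,0,0,0,0,0,1],
  [50,0,0,0,0,0,1],
  [0,0,0,0,0,0,1],
  [0,0,0,0,0,0,1],
])

```text
time: 19.23
tool_pos: [363.5, 168.2, 222.0]
tcp_rot: [180.0, 0.1, -179.9]
ft_force: [0.2, -0.4, 0.0]
finger_gap: 0.0
grip_force: 0.0
```

Run:
```python
from h import *
a=optics.snapshot("scene")[150:300,130:430,::-1];b=optics.snapshot("wrist")[180:400,130:430,::-1]
o=np.zeros((600,800,3),np.uint8);o[:300,:600]=cv2.convertScaleAbs(cv2.resize(a,(600,300),interpolation=cv2.INTER_CUBIC),alpha=1.6);o[300:,:410]=cv2.resize(b,(410,300),interpolation=cv2.INTER_CUBIC)
cv2.imwrite("pics/w6.png",o)
s=sensors.sense();print(s["time"],s["tool_pos"],s["ft_force"],s["finger_gap"])
```

```text
19.325 [363.74985589 168.13670134 221.66535092] [-0.56960586  0.80754845 -0.09031232] -0.1762467842961597
```

View pics/w6.png

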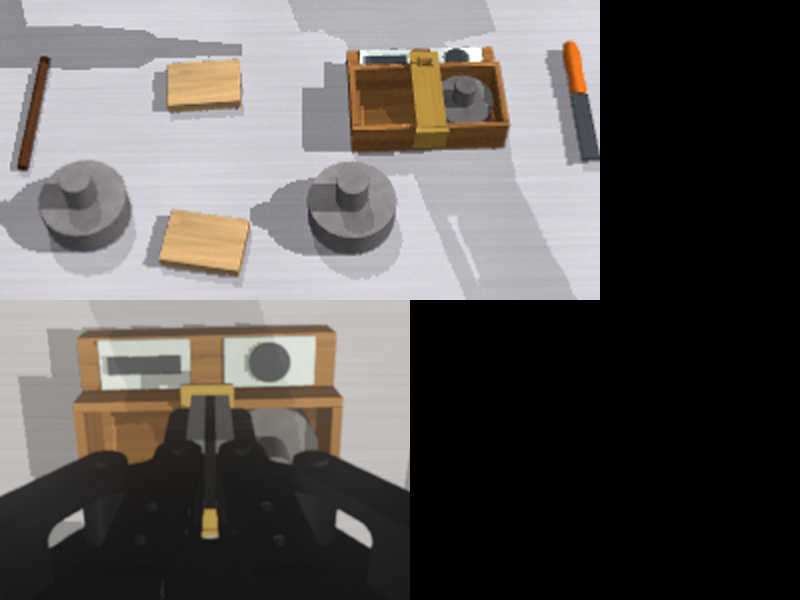

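The picture shows the hasp flat across the box with its slot over the staple (425,61). The weight sits flat in the round-tag bay (465,95). The blocks, rod and rasp haven't moved, and the robot is clear.

```bash
python3 -c "
from bench import r
print(r.hand_in())"
```

```text
the job is handed in; nothing more can be done
None
```

The job is handed in: the weight stands flat on the floor of the round-tag bay, the hasp lies fully down over its catch, the blocks, rod and rasp were left alone, and it took about 19 s of robot time.

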